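Batch specimen cassettes into a marking press with a push stick

TASK

Feed every white specimen cassette on the bench through the funnel into the marking press's clear-topped tunnel, using the wooden push stick: lay each one lengthwise in the open trough and push it in, until the first is hard against the stop at the closed end and the others follow it nose to tail without gaps. Only when all of them are home, press the spring pedal fully down to its stop, hold it down for about two seconds and let it come back up. Finish with the push stick lying on its black mat, handle up, and leave the dish, the round cap and the bottle alone.

Things in the scene. Friction and masses are not known exactly. Their poses are not given: they have to be found in the camera images.
- press: Fixed marking press, a long narrow aluminium fixture, base 70 mm wide. Origin: on the bench below the middle of the tunnel's open mouth; +x is the feed direction, towards the closed end; z up. The lane floor is level, 20 mm above the bench, from x=-105 mm to the stop at x=225. Three cassettes fit nose to tail (home centres x = 192, 126, 60 mm).
- trough (a point): Middle of the open loading trough's floor (press x=-67 mm). The trough runs from press x=-105 mm, where its back end is open, to the tunnel at x=0. Its side rails are 6 mm high and 46 mm apart up to x=-30, then a funnel narrows to 37 mm at x=0.
- tunnel_mouth (a point): Middle of the tunnel's mouth, at floor level (press x=0). The tunnel is 225 mm long, inside 37 mm wide and 22 mm high, with a clear cover whose top is 45 mm above the bench. Fingers do not fit in.
- stop (a point): Middle of the stop face that closes the tunnel, at floor level (press x=225 mm); it belongs to a grey block whose top is 58 mm above the bench.
- pedal (a joint): Spring pedal hinged across the closed end of the press (hinge at press x=266 mm, 50 mm above the bench): 0 = up and level, 0.30 rad = down on its stop. It takes about 2.5 N at the pad to start and 6 N to hold down, and springs back when released.
- pedal_pad (a point): Middle of the upper face of the pedal's 60 x 50 mm rubber pad, 70 mm beyond the hinge (press x=336 mm, 59 mm above the bench when up); it goes down about 21 mm at full stroke. Moves with the pedal.
- cassette1: White plastic specimen cassette with a grey window, a flat block 66 x 34 x 18 mm (x long, z up), 50 g. Origin: centre of its underside. Lies flat on the bench beyond the press. All cassettes are alike, either end may lead; two or three are present.
- cassette2: Another such cassette.
- cassette3: Another such cassette.
- stick: Loose wooden push stick, 100 g: a flat blade 186 mm long, 24 mm wide, 12 mm high (x from -13 to +173 mm) with an upright handle block at its rear, 26 mm along x, 20 mm across, its top 62 mm above the underside. Origin: underside, below the middle of the handle; +x towards the pushing tip. Gripped by the handle across y. Starts on the mat.
- stick_tip (a point): Middle of the lower edge of the push stick's flat pushing end (173 mm ahead of the stick's origin).
- mat: Fixed black rubber rest mat 250 x 100 x 4 mm for the push stick, on the bench beyond the press and to the left. Origin: centre of its underside; x along its length.
- dish: Bystander: loose glass dish 90 mm across, 15 mm high, at the far side.
- lid_cap: Bystander: loose white round cap 70 mm across, 18 mm high, at the far side.
- reagent: Bystander: loose brown bottle 60 mm across, 130 mm high, to the right.
There are look-alikes about, which are no part of the job. What is meant by the stick is not turquoise, and is the smaller of those in its own colour.

How it is judged (in metres and radians):
On the way, in this order (a step that is already met when the one before it is completed fails the run):
1. all cassettes are in the tunnel, the first at the stop, the others nose to tail behind it (y of cassette1 in the frame of press between -0.007 and 0.007 m and z of cassette1 in the frame of press between 0.014 and 0.027 m and (x of cassette1 in the frame of press between 0.186 and 0.2 m or x of cassette1 in the frame of press between 0.118 and 0.14 m or x of cassette1 in the frame of press between 0.049 and 0.075 m) and (not (x of cassette1 in the frame of press between 0.118 and 0.14 m) or x of cassette2 in the frame of press between 0.186 and 0.2 m or x of cassette3 in the frame of press between 0.186 and 0.2 m) and (not (x of cassette1 in the frame of press between 0.049 and 0.075 m) or x of cassette2 in the frame of press between 0.118 and 0.14 m or x of cassette3 in the frame of press between 0.118 and 0.14 m) and y of cassette2 in the frame of press between -0.007 and 0.007 m and z of cassette2 in the frame of press between 0.014 and 0.027 m and (x of cassette2 in the frame of press between 0.186 and 0.2 m or x of cassette2 in the frame of press between 0.118 and 0.14 m or x of cassette2 in the frame of press between 0.049 and 0.075 m) and (not (x of cassette2 in the frame of press between 0.118 and 0.14 m) or x of cassette1 in the frame of press between 0.186 and 0.2 m or x of cassette3 in the frame of press between 0.186 and 0.2 m) and (not (x of cassette2 in the frame of press between 0.049 and 0.075 m) or x of cassette1 in the frame of press between 0.118 and 0.14 m or x of cassette3 in the frame of press between 0.118 and 0.14 m) and y of cassette3 in the frame of press between -0.007 and 0.007 m and z of cassette3 in the frame of press between 0.014 and 0.027 m and (x of cassette3 in the frame of press between 0.186 and 0.2 m or x of cassette3 in the frame of press between 0.118 and 0.14 m or x of cassette3 in the frame of press between 0.049 and 0.075 m) and (not (x of cassette3 in the frame of press between 0.118 and 0.14 m) or x of cassette1 in the frame of press between 0.186 and 0.2 m or x of cassette2 in the frame of press between 0.186 and 0.2 m) and (not (x of cassette3 in the frame of press between 0.049 and 0.075 m) or x of cassette1 in the frame of press between 0.118 and 0.14 m or x of cassette2 in the frame of press between 0.118 and 0.14 m)), for 0.2 s.
2. after that, the pedal is held down at its stop for 1.5 s (value of joint pedal above 0.265 rad), for 1.5 s.
At the end, for the whole second after the job is handed in: All cassettes flat in the tunnel within 7 mm of its centre line: the first at most 6 mm short of the stop, second and third at most 8 and 11 mm short of their nose-to-tail places. Pedal up (below 0.04 rad). Stick upright on the mat, handle and tip both over it. All at rest (all of step 1 and x of stick in the frame of mat between -0.125 and 0.125 m and y of stick in the frame of mat between -0.05 and 0.05 m and z of stick in the frame of mat between -0.001 and 0.011 m and x of stick_tip in the frame of mat between -0.125 and 0.125 m and y of stick_tip in the frame of mat between -0.05 and 0.05 m and z of stick_tip in the frame of mat between -0.001 and 0.011 m and angle between stick's own z axis and vertical below 0.1 rad and value of joint pedal below 0.04 rad and linear speed of each of cassette1, cassette2, cassette3, stick below 0.02 m/s); the robot touches nothing.
It fails at once if dish is moved by more than 20 mm (distance of dish from where it was at the start of the episode above 0.02 m).
It fails at once if lid_cap is moved by more than 20 mm (distance of lid_cap from where it was at the start of the episode above 0.02 m).
It fails at once if reagent is moved by more than 20 mm (distance of reagent from where it was at the start of the episode above 0.02 m).
It fails at once if the bottle is tipped (angle between reagent's own z axis and vertical above 0.4 rad).
Of cassette1, cassette2, cassette3 only 2 to 3 are there at a start; the rules pass over those that are not, and their reading is None.
At some moment in a run one of cassette1, cassette2, cassette3, stick may be knocked a few centimetres aside while the robot is not near it.
Once in a run the grip may slacken for a moment while it holds something.
It also fails if it takes over 210 s, if anything falls off the work surface, if the arm or the gripper's body presses on something with over 40 N, if the wrist force passes 120 N, or if a joint passes its speed limit or range.

ROBOT

A 7-joint arm with a two-finger parallel gripper is mounted at the origin on the work surface. World frame = base frame: x ahead of the robot, y to its left, z up, the work surface at z = 0. Lengths are in mm, angles in rad, forces in N, time in s.
With the tool pointing down it reaches from about 400 to 875 mm from the base axis. Payload 6.5 kg.
Tool frame: the origin (TCP) lies at the very end of the fingers, on their centre line; the grasp point (between the pads) lies env.hold_point_z behind it (env.hold_point_z is the distance from the TCP to the grasp point, in mm); z points along the fingers, y is the line along which they close (so a half turn about z gives the same grasp; the last joint's range is limited). The gripper opens to 88 mm and grips with 3 to 60 N. Pads are 18 mm wide; open, the fingers measure 123 mm over their backs; the gripper's body (75 mm by 187 mm) begins 45 mm behind the grasp point.
Start: joints at [1.085, 0.536, -0.004, 1.538, 0.003, 1.067, -0.071], TCP at [264.921, -593.555, 238.716] pointing down, gripper open.
Joint ranges: [-2.7, 2.7], [-0.37, 2.16], [-1.27, 1.26], [0.24, 2.4], [-1.31, 4.45], [0.19, 1.91], [-2.76, 2.76]. Speed limits (rad/s): [2.39, 2.39, 3.14, 3.14, 3.14, 3.14, 3.14].

INTERFACE

Orientations are given as a unit quaternion [x, y, z, w].
In Python, from rig import env, grab_frame, camera_info, look_for, silhouettes gives the robot as it stands. The module is installed in compiled form; this text tells all that it offers.
- The arm moves only by the tool step_arm, never from a script. Its argument "increments" is a list that holds one entry, the list of rows, each a list of 5 numbers: the shift along the world's x, y, z in m, then the turn about the world's z in degrees, then the gripper's target within -1 to 1 (fully open at 1, half-way at 0, shut at -1). A call has 1 to 20 rows; each row is the pose to reach, as a shift and turn from the pose commanded when the call began; what a row does not reach only later rows make up. A row lasts 1/12 s, in which the tool goes at most 41.7 mm and 7.16 degrees, less where a joint would pass 70% of its speed; a pose out of reach is approached as far as the arm can. A call with a gripper value outside its range is refused whole. The fingers move at their own pace and stop on an object; "newtons" is the grip in N (left out, the last holds). Time passes only in rows, so rows that repeat a pose let the fingers close. It gives the time, the measured TCP pose, the force, the opening and the grip force at its end, in the units of the state.
- env.get_state(): the state, without advancing time (a new reading comes with each control period).
- grab_frame(name): name is "scene" or "top" or "wrist"; returns (picture, depth): 420x560x3 uint8, blue, green, red; 420x560 float32, mm along the optical axis (not along the pixel's ray), 0 where there is no reading.
- camera_info(name): a dict with "intrinsics" (3x3 intrinsics, pixels), "extrinsics" (4x4, takes a point from world to camera coordinates); the wrist camera has in their place "T_tool_cam" (4x4, takes a point from camera to tool coordinates, whose origin is the TCP and whose axes are the flange's). Camera axes: x right, y up, looking along -z (the intrinsics and any distortion apply to the point x, -y, -z); pixel columns grow to the right and rows downward; lengths in mm; the calibration is good to about 2 mm. The wrist camera is an equidistant fisheye: a pixel r from the principal point sees the ray r / f radians off the axis. A picture is of the moment at which its call begins: read the wrist's pose just before it. camera_info takes no time and is no camera call.
- env.close_job(): hands the job in; it is judged then, once.
Trained networks look in the newest picture that a camera, given by its name, has taken for a name from the list of things; names that differ only in an ending like _2 or _b are one class to them, and where a whole thing is asked for, a point or a joint stands for the part that bears it (a point fixed in the world has none). Each returns a list of dicts, best first, with "confidence" (0 to 1); they miss things now and then, are a little off and sometimes report something else, mostly with a low value. They report only what shows in the picture. A call takes as long as a camera call. They do not tell look-alikes from the thing itself.
- look_for(label, camera): "rect" ([left, top, right, bottom] in pixels, round what is visible of it).
- silhouettes(label, camera): "pixels" (420x560 bool, what is visible of it) and "rect" ([left, top, right, bottom] in pixels, round what is visible of it).
The state is a dict: "clock": time; "q": joint angles; "qd": joint speeds; "effort": joint torques, N m; "eef_pos": TCP position; "eef_rot": TCP orientation; "ft_force": force on the tool from outside, world axes, zero at the start; "torque": the same for the moment, N m; "opening": finger opening in mm; "finger_force": force on a finger pad.
Only numpy, scipy, OpenCV 4.12 (cv2) and the standard library are available. Lean on these libraries where they do the work, as an engineer would, in place of code of your own. Each camera call takes 0.05 s, during which the arm holds its last target. There are 200 camera calls.

## Working session

There is one attempt and no reset: what is moved stays moved. The work goes in short steps, Python scripts to look and compute and a tool call to move; the robot and the scene stay as the last step left them, time stands still between calls to the robot, and variables do not carry over. Pictures are saved under pics/ and viewed, at most 14 in all, crops included, and the job is handed in when it is done.

Besides the shell and the picture viewer there is one more tool, called after ">>>" as a command line: name --argument value ..., lists and objects as JSON in quotes. step_arm: Moves the arm, as the interface text tells. Its arguments: {"type":"object","properties":{"increments":{"type":"array","items":{"type":"array","items":{"type":"array","items":{"type":"number"}}}},"newtons":{"type":"number"}},"required":["increments"]}

```bash
mkdir -p pics
python3 - <<'E'
from rig import *
import cv2,numpy as np
s=env.get_state();print(s['clock'],s['eef_pos'],s['eef_rot'],s['opening'],env.hold_point_z)
for n in("scene","top"):
    im,d=grab_frame(n);cv2.imwrite(f"pics/{n}0.png",im)
    c=camera_info(n);print(n,np.round(c['intrinsics'],1).tolist(),np.round(c['extrinsics'],3).tolist(),[k for k in c])
c=camera_info("wrist");print(c)
E
```

```text
0.0 [ 264.66405636 -593.00322337  237.8339624 ] [ 9.78040923e-01  2.08411088e-01 -2.50937686e-04 -8.42003064e-04] 87.9874067621134 18.700000000000003
scene [[411.9, 0.0, 282.4], [0.0, 411.9, 203.1], [0.0, 0.0, 1.0]] [[-0.083, 0.996, 0.019, 90.892], [-0.702, -0.072, 0.709, 314.548], [0.707, 0.046, 0.705, -1415.109], [0.0, 0.0, 0.0, 1.0]] ['intrinsics', 'extrinsics']
top [[484.1, 0.0, 281.1], [0.0, 484.1, 211.3], [0.0, 0.0, 1.0]] [[-0.025, -1.0, 0.015, -37.445], [0.997, -0.023, 0.069, -537.69], [-0.069, 0.017, 0.997, -1343.474], [0.0, 0.0, 0.0, 1.0]] ['intrinsics', 'extrinsics']
{'intrinsics': array([[325.1922621 ,   0.        , 277.77779951],
       [  0.        , 325.1922621 , 213.37112845],
       [  0.        ,   0.        ,   1.        ]]), 'T_tool_cam': array([[-1.62753804e-03,  9.65688368e-01,  2.59698532e-01,
         6.48159524e+01],
       [ 9.99998599e-01,  1.67338234e-03,  4.45512875e-05,
         4.31031147e-01],
       [-3.91552276e-04,  2.59698240e-01, -9.65689738e-01,
        -1.45634218e+02],
       [ 0.00000000e+00,  0.00000000e+00,  0.00000000e+00,
         1.00000000e+00]])}
```

View pics/scene0.png

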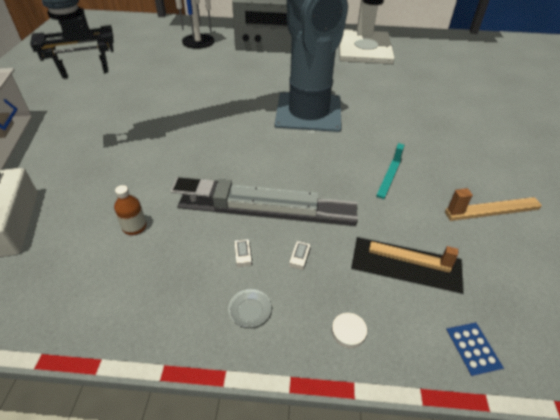

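View pics/top0.png

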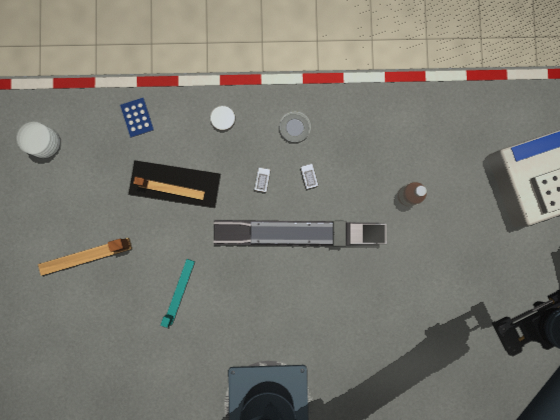

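Scene: press along world −y, with the trough at the left (top px 214–250, 232) and the pedal at px 372, 233. Two cassettes lie at top px (262,180) and (309,177). The stick is on the mat, handle (139,183) and tip (205,194); the turquoise one and the larger wooden one are decoys.

```bash
cat > h.py <<'E'
from rig import *
import cv2,numpy as np
from scipy.spatial.transform import Rotation as R
def ray(cam,u,v,pose=None):
    c=camera_info(cam);K=c['intrinsics']
    x=(u-K[0,2])/K[0,0];y=(v-K[1,2])/K[1,1]
    if cam=="wrist":
        r=np.hypot(x,y);k=np.sin(r)/r if r>1e-9 else 1
        d=np.array([x*k,-y*k,-np.cos(r)]);T=np.eye(4)
        T[:3,:3]=R.from_quat(pose[1]).as_matrix();T[:3,3]=pose[0]
        T=T@c['T_tool_cam']
    else:
        d=np.array([x,-y,-1.]);T=np.linalg.inv(c['extrinsics'])
    return T[:3,3],T[:3,:3]@d
def onz(cam,u,v,z,pose=None):
    o,d=ray(cam,u,v,pose);return o+d*(z-o[2])/d[2]
def dep(cam,u,v,D):   # perspective cams
    o,d=ray(cam,u,v);return o+d*D
def rect(cam,mask,z,pose=None):
    """min-area rectangle of mask projected on plane z: centre, long axis angle deg, sizes"""
    vs,us=np.nonzero(mask);cs=max(cv2.findContours(mask.astype(np.uint8),0,1)[0],key=cv2.contourArea)[:,0]
    p=np.array([onz(cam,u,v,z,pose)[:2] for u,v in cs],np.float32)
    (c,(w,h),a)=cv2.minAreaRect(p)
    if w<h:w,h,a=h,w,a+90
    return np.round(c,1),round((a+90)%180-90,1),(round(w,1),round(h,1))
def pose():
    s=env.get_state();return s['eef_pos'],s['eef_rot']
E
python3 - <<'E'
from h import *
im,D=grab_frame("top")
for lab,z in(("cassette1",18),("stick",12),("mat",4),("press",40),("pedal_pad",59),("dish",15),("lid_cap",18)):
    for r in silhouettes(lab,"top")[:3]:
        m=r["pixels"]
        vs,us=np.nonzero(m)
        zz=np.median([dep("top",u,v,D[v,u])[2] for u,v in zip(us,vs)])
        print(lab,round(r["confidence"],2),[int(x) for x in r["rect"]],rect("top",m,z),"z",round(zz,1))
for n,u,v in(("trough",232,232),("handle",139,183),("pad",373,233),("block",340,233),("tunneltop",290,233),("bench",300,300)):
    print(n,np.round(dep("top",u,v,D[v,u]),1))
# press profile along row
E
```

```text
cassette1 0.64 [253, 166, 273, 192] (array([ 6.28e+02, -5.00e-01]), -12.4, (70.3, 38.8)) z 18.2
cassette1 0.54 [299, 162, 316, 187] (array([ 635.4, -132.7]), 13.6, (69.0, 36.9)) z 18.1
stick 0.92 [160, 260, 195, 325] (array([316. , 240.7]), -22.2, (195.9, 30.1)) z 12.8
stick 0.78 [38, 237, 134, 277] (array([423.6, 500. ]), -74.0, (262.7, 42.0)) z 17.2Traceback (most recent call last):
  File "<stdin>", line 8, in <module>
  File "h.py", line 22, in rect
    p=np.array([onz(cam,u,v,z,pose)[:2] for u,v in cs],np.float32)
                ~~~^^^^^^^^^^^^^^^^
  File "h.py", line 16, in onz
    o,d=ray(cam,u,v,pose);return o+d*(z-o[2])/d[2]
        ~~~^^^^^^^^^^^^^^
  File "h.py", line 5, in ray
    c=camera_info(cam);K=c['intrinsics']
ValueError: time passes only in moves, steps and waits
```

```bash
sed -i 's/^def ray/CI={}\ndef ci(n):\n    if n not in CI: CI[n]=camera_info(n)\n    return CI[n]\ndef ray/; s/c=camera_info(cam);K/c=ci(cam);K/' h.py
cat > t.py <<'E'
from h import *
im,D=grab_frame("top")
for lab,z in(("stick",12),("mat",4),("press",40),("pedal_pad",59),("dish",15),("lid_cap",18),("reagent",65)):
    for r in silhouettes(lab,"top")[:4]:
        m=r["pixels"]
        vs,us=np.nonzero(m)
        print(lab,round(r["confidence"],2),[int(x) for x in r["rect"]],rect("top",m,z))
for n,u,v in(("trough",232,232),("handle",139,183),("pad",373,233),("block",340,233),("tunneltop",290,233),("bench",300,300)):
    print(n,np.round(dep("top",u,v,D[v,u]),1))
E
python3 t.py
```

```text
stick 0.92 [40, 238, 132, 276] (array([424.6, 499.6]), -73.9, (261.5, 43.2))
stick 0.86 [164, 261, 195, 326] (array([315.4, 240.3]), -21.2, (193.0, 26.2))
stick 0.65 [133, 178, 204, 198] (array([609. , 265.7]), 76.2, (198.3, 24.6))
mat 0.88 [128, 158, 218, 202] (array([623.2, 251.4]), 79.6, (250.0, 100.2))
press 0.95 [213, 220, 387, 246] (array([ 473.2, -101.1]), 88.1, (476.4, 70.3))
pedal_pad 0.76 [347, 224, 388, 244] (array([ 467.3, -279.9]), 88.1, (109.6, 57.3))
dish 0.93 [279, 113, 312, 142] (array([779. , -96.1]), 88.8, (85.9, 84.1))
lid_cap 0.88 [213, 106, 234, 135] (array([807. , 108.7]), -1.2, (69.5, 68.3))
reagent 0.6 [399, 182, 427, 205] (array([ 572.2, -407.9]), -69.6, (80.0, 57.8))
reagent 0.2 [215, 218, 386, 247] (array([ 474.7, -101.3]), 88.6, (464.6, 67.9))
trough [481.7  88.4  22.5]
handle [620.2 335.8  61. ]
pad [ 468.5 -298.2   62.8]
block [ 470.8 -209.    57.4]
tunneltop [474.4 -72.9  44.5]
bench [286.  -97.8  -1.4]
```

>>> step_arm --increments '[[[0.17,0.2,0.06,30,1],[0.17,0.2,0.06,30,1],[0.17,0.2,0.06,30,1],[0.17,0.2,0.06,30,1],[0.17,0.2,0.06,30,1],[0.255,0.66,0.06,64,1],[0.255,0.66,0.06,64,1],[0.255,0.66,0.06,64,1],[0.255,0.66,0.06,64,1],[0.255,0.66,0.06,64,1],[0.255,0.66,0.06,64,1],[0.255,0.66,0.06,64,1],[0.255,0.66,0.06,64,1],[0.255,0.66,0.06,64,1],[0.255,0.66,0.06,64,1],[0.255,0.66,0.06,64,1],[0.255,0.66,0.06,64,1],[0.255,0.66,0.06,64,1],[0.255,0.66,0.06,64,1],[0.255,0.66,0.06,64,1]]]'

```text
clock: 2.32
eef_pos: [519.9, 67.5, 298.7]
eef_rot: [0.718, 0.696, 0.0, -0.0]
ft_force: [0.2, -0.5, 0.1]
opening: 88.3
finger_force: 0.0
```

```bash
cat > w.py <<'E'
import sys
from h import *
p=pose();im,D=grab_frame("wrist");cv2.imwrite(f"pics/{sys.argv[1]}.png",im)
np.savez("last.npz",im=im,D=D,p=p[0],q=p[1])
for a in sys.argv[2:]:
    lab,z=a.split(":")
    for r in silhouettes(lab,"wrist")[:4]:
        print(lab,round(r["confidence"],2),[int(x) for x in r["rect"]],*rect("wrist",r["pixels"],float(z),p))
E
python3 w.py w1 cassette1:18 press:40
```

```text
cassette1 0.56 [335, 287, 370, 297] [ 626.8 -110.1] -1.8 (55.2, 14.6)
cassette1 0.55 [332, 207, 382, 240] [626.6   3.7] -11.3 (70.1, 37.9)
press 0.8 [219, 123, 273, 364] [480.   20.2] 87.9 (240.3, 67.1)
press 0.74 [317, 0, 352, 101] [597.7 234.9] 76.9 (143.5, 27.0)
```

View pics/w1.png

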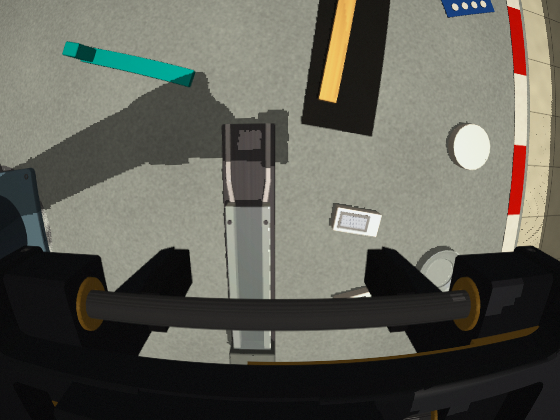

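The wrist view shows the trough back end at row 123, cols 223–275. The tunnel mouth (cover edge) is at row 204, cols 226–272, and cassette A is at (356,220).

```bash
python3 - <<'E'
from h import *
d=np.load("last.npz");p=(d['p'],d['q']);im=d['im'];D=d['D']
for u,v,z in((223,124,26),(275,124,26),(226,204,45),(272,204,45),(229,348,45),(272,348,45),(240,180,26),(262,180,26)):
    print(u,v,np.round(onz("wrist",u,v,z,p),1),D[v,u])
def w(u,v):
    c=ci("wrist");o,dd=ray("wrist",u,v,p);K=c['intrinsics'];r=np.hypot(u-K[0,2],v-K[1,2])/K[0,0]
    return o+dd*D[v,u]/np.cos(r)
for row in(135,150,165,215,260,280,340):
    print(row,[(u,*np.round(w(u,row)).astype(int)) for u in range(218,284,3)][:22:1] if row in(150,260) else '')
for col in(249,):
    print([(v,*np.round(w(col,v)).astype(int)) for v in range(114,215,4)])
E
python3 -c "
import cv2
im=cv2.imread('pics/w1.png')[105:225,200:300];cv2.imwrite('pics/w1c.png',cv2.resize(im,None,fx=5,fy=5,interpolation=2))"
```

```text
223 124 [450.9 141.1  26. ] 409.74414
275 124 [517.5 137.8  26. ] 429.22675
226 204 [451.8  39.8  45. ] 435.31378
272 204 [510.4  37.8  45. ] 436.06967
229 348 [ 434.8 -187.6   45. ] 523.4198
272 348 [ 501.4 -187.9   45. ] 473.53375
240 180 [469.3  66.9  26. ] 429.32892
262 180 [498.1  65.8  26. ] 427.18597
135 
150 [(218, np.int64(438), np.int64(106), np.int64(1)), (221, np.int64(442), np.int64(106), np.int64(-2)), (224, np.int64(449), np.int64(107), np.int64(20)), (227, np.int64(454), np.int64(107), np.int64(25)), (230, np.int64(458), np.int64(107), np.int64(22)), (233, np.int64(461), np.int64(106), np.int64(19)), (236, np.int64(465), np.int64(106), np.int64(19)), (239, np.int64(469), np.int64(106), np.int64(19)), (242, np.int64(473), np.int64(106), np.int64(20)), (245, np.int64(477), np.int64(105), np.int64(19)), (248, np.int64(481), np.int64(105), np.int64(19)), (251, np.int64(485), np.int64(105), np.int64(20)), (254, np.int64(489), np.int64(105), np.int64(20)), (257, np.int64(493), np.int64(105), np.int64(20)), (260, np.int64(497), np.int64(105), np.int64(21)), (263, np.int64(50
[... 2093 characters left out ...]
 (162, np.int64(482), np.int64(89), np.int64(19)), (166, np.int64(481), np.int64(84), np.int64(19)), (170, np.int64(481), np.int64(79), np.int64(21)), (174, np.int64(481), np.int64(73), np.int64(18)), (178, np.int64(481), np.int64(68), np.int64(20)), (182, np.int64(480), np.int64(63), np.int64(20)), (186, np.int64(480), np.int64(57), np.int64(19)), (190, np.int64(480), np.int64(52), np.int64(19)), (194, np.int64(480), np.int64(47), np.int64(20)), (198, np.int64(479), np.int64(41), np.int64(20)), (202, np.int64(479), np.int64(36), np.int64(20)), (206, np.int64(479), np.int64(30), np.int64(18)), (210, np.int64(481), np.int64(30), np.int64(43)), (214, np.int64(480), np.int64(25), np.int64(44))]
```

View pics/w1c.png

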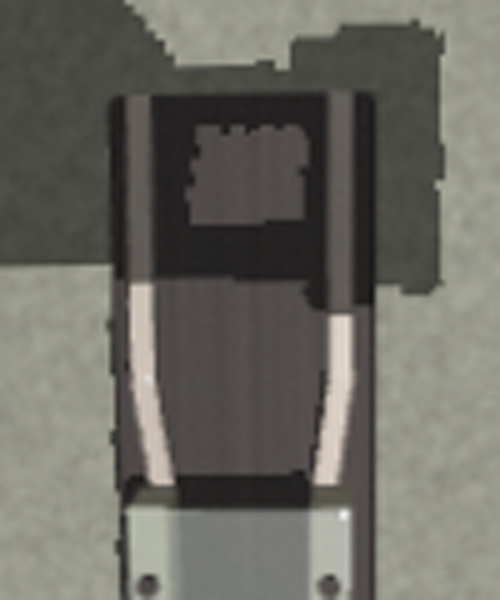

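Depth agrees with the given dimensions: floor at z≈20, cover at 45 and the mouth at y≈30. The lane centre is x≈479.2 at the mouth and 481.3 at the trough, and the feed direction is −91.8°. The tool is already aligned with it, so I'm going for cassette A.

>>> step_arm --increments '[[[0.107,-0.066,-0.15,80,1],[0.107,-0.066,-0.15,80,1],[0.107,-0.066,-0.15,80,1],[0.107,-0.066,-0.15,80,1],[0.107,-0.066,-0.15,80,1],[0.107,-0.066,-0.15,80,1],[0.107,-0.066,-0.15,80,1],[0.107,-0.066,-0.15,80,1],[0.107,-0.066,-0.15,80,1],[0.107,-0.066,-0.15,80,1],[0.107,-0.066,-0.15,80,1],[0.107,-0.066,-0.15,80,1],[0.107,-0.066,-0.15,80,1],[0.107,-0.066,-0.18,80,1],[0.107,-0.066,-0.21,80,1],[0.107,-0.066,-0.24,80,1],[0.107,-0.066,-0.27,80,1],[0.107,-0.066,-0.29,80,1],[0.107,-0.066,-0.29,80,1],[0.107,-0.066,-0.29,80,1]]]'

```text
clock: 4.13
eef_pos: [626.3, -0.1, 8.3]
eef_rot: [0.105, 0.994, -0.0, -0.001]
ft_force: [-0.3, 0.4, 1.2]
opening: 88.4
finger_force: 0.0
```

>>> step_arm --increments '[[[0,0,0,0,-1],[0,0,0,0,-1],[0,0,0,0,-1],[0,0,0,0,-1],[0,0,0,0,-1],[0,0,0,0,-1],[0,0,0,0,-1],[0,0,0,0,-1],[0,0,0,0,-1],[0,0,0,0,-1]]]' --newtons 20

```text
clock: 4.97
eef_pos: [627.0, 0.6, 8.8]
eef_rot: [0.104, 0.995, 0.0, 0.0]
ft_force: [0.2, 0.1, 0.4]
opening: 33.9
finger_force: 20.0
```

>>> step_arm --increments '[[[0,0,0.04,0,-1],[0,0,0.08,0,-1],[-0.1457,0.0964,0.09,-80,-1],[-0.1457,0.0964,0.09,-80,-1],[-0.1457,0.0964,0.09,-80,-1],[-0.1457,0.0964,0.09,-80,-1],[-0.1457,0.0964,0.09,-80,-1],[-0.1457,0.0964,0.09,-80,-1],[-0.1457,0.0964,0.09,-80,-1],[-0.1457,0.0964,0.09,-80,-1],[-0.1457,0.0964,0.09,-80,-1],[-0.1457,0.0964,0.09,-80,-1],[-0.1457,0.0964,0.09,-80,-1],[-0.1457,0.0964,0.09,-80,-1],[-0.1457,0.0964,0.09,-80,-1],[-0.1457,0.0964,0.06,-80,-1],[-0.1457,0.0964,0.06,-80,-1]]]'

```text
clock: 6.38
eef_pos: [479.0, 96.2, 65.9]
eef_rot: [0.718, 0.696, -0.002, -0.001]
ft_force: [-1.1, -0.1, -1.8]
opening: 33.9
finger_force: 20.0
```

```bash
python3 w.py w2 cassette1:60
```

```text
cassette1 0.77 [238, 204, 314, 336] [477.4 100.3] 88.5 (52.7, 37.4)
```

View pics/w2.png

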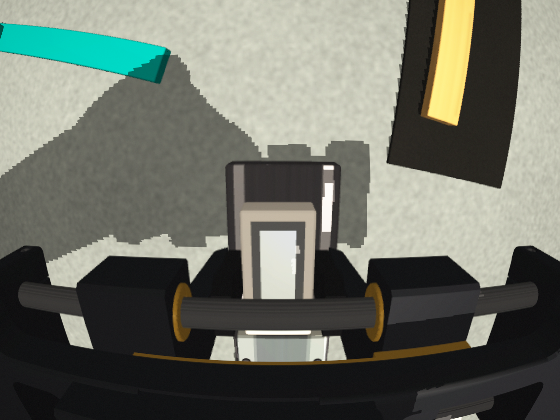

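The cassette is held straight, its rear edge at row 204 (world y≈130), between the rails. Lowering.

>>> step_arm --increments '[[[0,0,-0.02,0,-1],[0,0,-0.034,0,-1],[0,0,-0.038,0,-1],[0,0,-0.038,0,-1],[0,0,-0.038,0,-1],[0,0,-0.038,0,-1]]]'

```text
clock: 6.98
eef_pos: [482.0, 97.1, 31.8]
eef_rot: [0.719, 0.695, 0.001, 0.0]
ft_force: [0.3, -0.2, -0.3]
opening: 33.2
finger_force: 20.0
```

>>> step_arm --increments '[[[0,0,-0.0015,0,-1],[0,0,-0.0015,0,-1],[0,0,-0.0015,0,0],[0,0,-0.0015,0,0],[0,0,-0.0015,0,0],[0,0,-0.0015,0,0],[0,0,0.04,0,0.3],[0,0,0.08,0,1],[0,0,0.12,0,1],[0,0.08,0.16,0,1],[0.05,0.18,0.16,0,1],[0.137,0.18,0.16,0,1],[0.137,0.18,0.16,0,1],[0.137,0.18,0.16,0,1],[0.137,0.18,0.16,0,1],[0.137,0.18,0.16,0,1]]]'

```text
clock: 8.32
eef_pos: [621.8, 282.4, 191.1]
eef_rot: [0.718, 0.696, 0.003, -0.001]
ft_force: [-0.5, 0.0, 0.0]
opening: 88.1
finger_force: 0.0
```

```bash
python3 w.py w3 cassette1:38 stick:62 mat:4
python3 - <<'E'
from h import *
d=np.load("last.npz");p=(d['p'],d['q']);D=d['D'];K=ci("wrist")['intrinsics']
def w(u,v):
    o,dd=ray("wrist",u,v,p);return o+dd*D[v,u]/np.cos(np.hypot(u-K[0,2],v-K[1,2])/K[0,0])
P=np.array([[w(u,v) for u in range(560)] for v in range(420)])
print("tcp",p[0])
m=(D>0)&(abs(P[...,2]-62)<6)&(P[...,0]>550)&(P[...,0]<700)&(P[...,1]>200)
print("handle",m.sum(),rect("wrist",m,62,p),np.round(np.median(P[m],0)))
m=(D>0)&(abs(P[...,2]-16)<4)&(P[...,0]>550)&(P[...,0]<700)&(P[...,1]>140)
print("blade",m.sum(),rect("wrist",m,16,p))
m=(D>0)&(abs(P[...,2]-38)<4)&(P[...,0]>450)&(P[...,0]<510)&(P[...,1]>45)
print("cass",m.sum(),rect("wrist",m,38,p))
E
```

```text
cassette1 0.81 [151, 329, 183, 364] [484.1 113.4] 87.8 (50.3, 40.0)
stick 0.78 [0, 204, 107, 267] [370.5 261. ] -15.1 (160.4, 34.0)
stick 0.6 [66, 2, 138, 123] [450.  431.8] -76.0 (134.3, 69.1)
mat 0.74 [228, 94, 348, 298] [625.1 263.4] 79.7 (227.7, 101.0)
tcp [621.77223012 282.41140585 191.11907235]
handle 733 (array([624.9, 336.4]), 76.7, (26.1, 20.5)) [625. 337.  66.]
blade 3268 (array([606.9, 258.9]), 77.1, (185.3, 24.5))
cass 848 (array([481.8, 109.6]), 88.2, (42.5, 35.8))
```

View pics/w3.png

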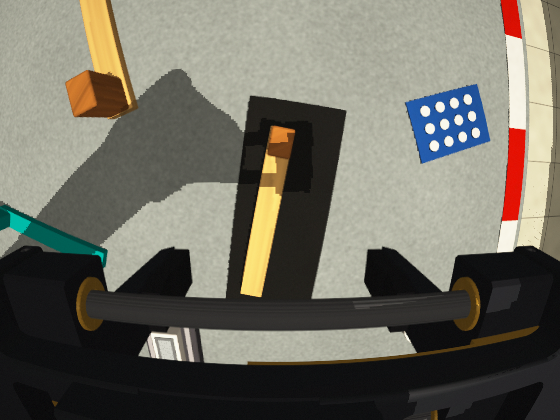

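Cassette A lies straight in the trough (px 167,350). The stick handle is at px (281,140), world (625,336.5), direction −103°. Its 62 mm height on the mat and 26×20 size both check.

```bash
python3 -c "
from h import *
s=env.get_state();print(s['eef_pos'],s['clock'],s['ft_force'])"
```

```text
[617.29646822 275.84600436 190.0775897 ] 8.5167 [-0.99155441 -0.00339519 -0.03432377]
```

>>> step_arm --increments '[[[0.005,0.06,-0.04,-7,1],[0.006,0.06,-0.08,-11.2,1],[0.006,0.06,-0.11,-11.2,1],[0.006,0.06,-0.11,-11.2,1],[0.006,0.06,-0.11,-11.2,1],[0.006,0.06,-0.14,-11.2,1],[0.006,0.06,-0.164,-11.2,1],[0.006,0.06,-0.164,-11.2,1],[0.006,0.06,-0.164,-11.2,1],[0.006,0.06,-0.164,-11.2,-1],[0.006,0.06,-0.164,-11.2,-1],[0.006,0.06,-0.164,-11.2,-1],[0.006,0.06,-0.164,-11.2,-1],[0.006,0.06,-0.164,-11.2,-1],[0.006,0.06,-0.164,-11.2,-1],[0.006,0.06,-0.164,-11.2,-1],[0.006,0.06,-0.164,-11.2,-1],[0.006,0.06,-0.164,-11.2,-1],[0.006,0.06,-0.164,-11.2,-1],[0.006,0.06,-0.164,-11.2,-1]]]' --newtons 40

```text
clock: 10.18
eef_pos: [624.3, 336.9, 26.7]
eef_rot: [0.783, 0.622, 0.0, 0.0]
ft_force: [0.8, -0.8, 0.2]
opening: 19.9
finger_force: 39.9
```

>>> step_arm --increments '[[[0,0,0.03,0,-1],[0,0,0.06,0,-1],[-0.04,-0.005,0.06,4,-1],[-0.075,-0.01,0.06,8,-1],[-0.11,-0.014,0.06,11.2,-1],[-0.136,-0.014,0.06,11.2,-1],[-0.136,-0.014,0.06,11.2,-1],[-0.136,-0.014,0.06,11.2,-1],[-0.136,-0.014,0.06,11.2,-1],[-0.136,-0.014,0.06,11.2,-1],[-0.136,-0.014,0.06,11.2,-1],[-0.136,-0.014,0.06,11.2,-1]]]'

```text
clock: 11.18
eef_pos: [489.1, 322.7, 86.5]
eef_rot: [0.719, 0.695, 0.0, 0.0]
ft_force: [-0.7, 0.4, -1.4]
opening: 19.6
finger_force: 39.9
```

```bash
cat > prof.py <<'E'
from h import *
s=env.get_state();print(s['clock'],np.round(s['eef_pos'],1),s['opening'])
im,D=grab_frame("top")
vs,us=np.mgrid[190:275,90:400]
c=ci("top");K=c['intrinsics'];T=np.linalg.inv(c['extrinsics'])
d=np.stack([(us-K[0,2])/K[0,0],-(vs-K[1,2])/K[1,1],-np.ones(us.shape)],-1)
P=T[:3,3]+(d@T[:3,:3].T)*D[vs,us][...,None]
ok=D[vs,us]>0
np.save("P.npy",P)
for y in range(330,20,-10):
    m=ok&(abs(P[...,1]-y)<3)&(abs(P[...,0]-481)<22)
    if m.any():
        z=P[...,2][m];top=np.percentile(z,90);mm=m&(P[...,2]>top-6)
        print(y,np.round(top,1),np.round([P[...,0][mm].min(),P[...,0][mm].max()],0))
E
python3 prof.py; python3 -c "
from h import *
im,D=grab_frame('scene');cv2.imwrite('pics/s1.png',cv2.resize(im[120:300,250:510],None,fx=3,fy=3))"
```

```text
11.1833 [489.1 322.7  86.5] 19.649461714002527
330 2.7 [460. 477.]
320 4.6 [462. 476.]
310 478.5 [487. 503.]
300 503.2 [459. 485.]
290 517.4 [459. 475.]
280 524.0 [461. 477.]
270 534.1 [460. 472.]
260 537.8 [460. 472.]
250 543.7 [459. 472.]
240 550.8 [459. 468.]
230 552.3 [459. 468.]
220 551.1 [460. 466.]
210 550.5 [460. 464.]
200 79.4 [475. 496.]
190 78.7 [475. 496.]
180 77.6 [474. 496.]
170 77.4 [474. 496.]
160 78.5 [474. 495.]
150 75.9 [474. 495.]
140 21.3 [461. 497.]
130 23.4 [460. 502.]
120 41.8 [465. 499.]
110 40.6 [465. 496.]
100 40.8 [465. 495.]
90 41.6 [465. 495.]
80 41.8 [464. 495.]
70 41.1 [464. 495.]
60 39.1 [464. 494.]
50 25.7 [461. 503.]
40 26.7 [461. 503.]
30 49.0 [460. 501.]
```

View pics/s1.png

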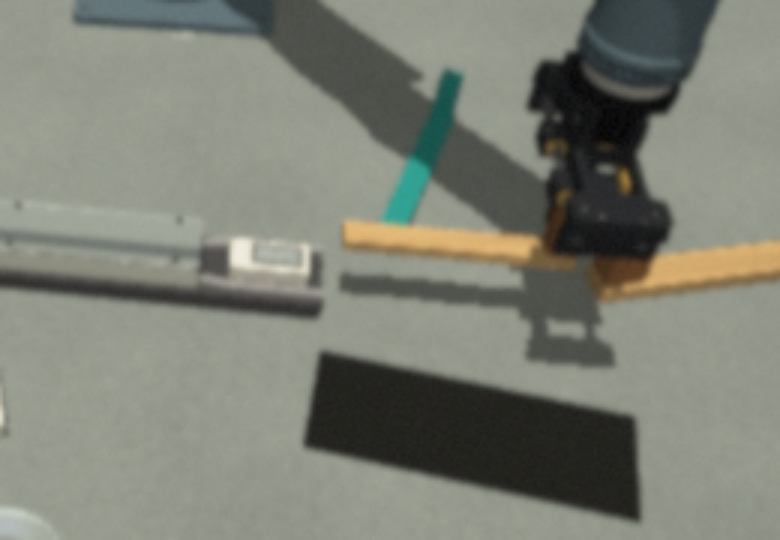

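The stick is level and in line with the trough, and its tip is about 15 mm behind the trough end. Lowering and advancing.

>>> step_arm --increments '[[[-0.001,0,-0.02,0,-1],[-0.001,0,-0.035,0,-1],[-0.001,0,-0.041,0,-1],[-0.001,0,-0.041,0,-1],[-0.001,0,-0.041,0,-1],[-0.001,0,-0.041,0,-1],[-0.0013,-0.01,-0.041,0,-1],[-0.0016,-0.018,-0.041,0,-1],[-0.0018,-0.026,-0.042,0,-1],[-0.002,-0.034,-0.042,0,-1],[-0.0023,-0.042,-0.042,0,-1],[-0.0025,-0.05,-0.042,0,-1],[-0.0025,-0.05,-0.042,0,-1],[-0.0025,-0.05,-0.042,0,-1]]]'

```text
clock: 12.45
eef_pos: [485.9, 272.0, 44.7]
eef_rot: [0.719, 0.695, -0.0, 0.0]
ft_force: [-0.1, 0.4, -0.9]
opening: 19.6
finger_force: 39.9
```

```bash
sed -i 's/range(330,20,-10)/range(200,20,-10)/' prof.py; python3 prof.py
```

```text
12.45 [485.9 272.   44.7] 19.603695381277454
200 522.6 [460. 469.]
190 528.1 [460. 467.]
180 529.7 [460. 465.]
170 528.0 [459. 463.]
160 514.8 [460. 461.]
150 36.3 [472. 494.]
140 36.2 [471. 494.]
130 36.0 [471. 494.]
120 37.3 [471. 490.]
110 35.9 [471. 490.]
100 35.2 [471. 490.]
90 41.7 [465. 495.]
80 41.7 [464. 495.]
70 43.3 [464. 495.]
60 41.1 [464. 494.]
50 41.7 [464. 494.]
40 41.7 [463. 494.]
30 48.6 [460. 502.]
```

>>> step_arm --increments '[[[-0.0003,-0.01,0,0,-1],[-0.0006,-0.02,0,0,-1],[-0.0009,-0.03,0,0,-1],[-0.0012,-0.04,0,0,-1],[-0.0015,-0.05,0,0,-1],[-0.0018,-0.06,0,0,-1],[-0.0021,-0.07,0,0,-1],[-0.0024,-0.08,0,0,-1],[-0.0027,-0.09,0,0,-1],[-0.003,-0.095,0,0,-1],[-0.003,-0.095,0,0,-1],[-0.003,-0.095,0,0,-1]]]'

```text
clock: 13.5
eef_pos: [482.8, 177.8, 44.8]
eef_rot: [0.719, 0.695, 0.0, -0.0]
ft_force: [0.5, 0.4, -1.1]
opening: 19.6
finger_force: 39.9
```

```bash
python3 -c "
from h import *
s=env.get_state();print(s['eef_pos'],s['ft_force'])
im,D=grab_frame('scene');cv2.imwrite('pics/s2.png',cv2.resize(im[120:300,170:430],None,fx=3,fy=3))
for r in silhouettes('cassette1','scene'): print(r['confidence'],r['rect'])
"
```

```text
[482.79230747 177.75418944  44.77000254] [ 0.53199705  0.38754799 -1.08286095]
0.58 [234.1, 238.1, 252.0, 266.1]
0.55 [172.5, 178.2, 354.9, 225.0]
```

View pics/s2.png

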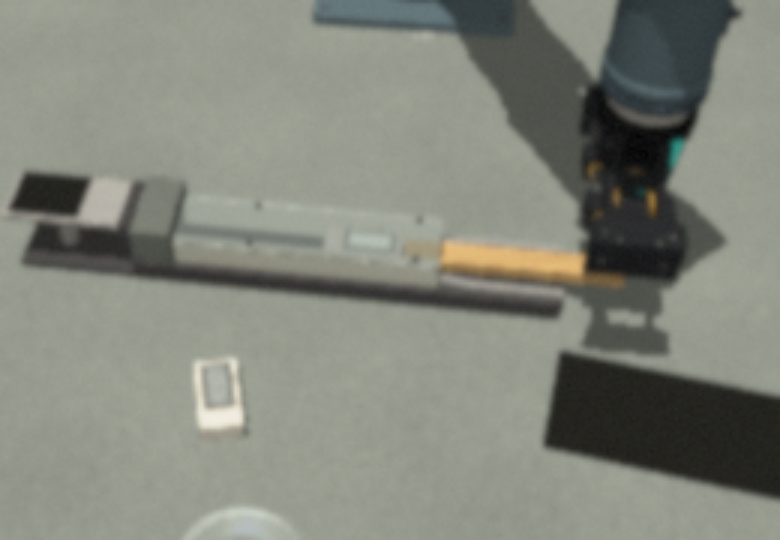

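Cassette A sits straight inside the tunnel under the clear cover (px ~370,240), with the blade tip just behind it. Withdrawing the stick and parking it on the mat.

>>> step_arm --increments '[[[0.001,0.03,0,0,-1],[0.002,0.06,0,0,-1],[0.003,0.09,0,0,-1],[0.004,0.12,0.0,0,-1],[0.005,0.15,0.01,0,-1],[0.005,0.159,0.05,0,-1],[0.04,0.159,0.05,-4,-1],[0.075,0.159,0.05,-8,-1],[0.11,0.159,0.05,-11.2,-1],[0.1415,0.159,0.05,-11.2,-1],[0.1415,0.159,0.05,-11.2,-1],[0.1415,0.159,0.05,-11.2,-1],[0.1415,0.159,0.02,-11.2,-1],[0.1415,0.159,-0.008,-11.2,-1],[0.1415,0.159,-0.016,-11.2,-1],[0.1415,0.159,-0.017,-11.2,-1],[0.1415,0.159,-0.017,-11.2,-1]]]'

```text
clock: 15.02
eef_pos: [622.5, 337.8, 27.7]
eef_rot: [0.783, 0.622, -0.001, -0.001]
ft_force: [0.1, 0.5, -1.5]
opening: 19.6
finger_force: 40.0
```

>>> step_arm --increments '[[[0,0,-0.001,0,-0.5],[0,0,-0.001,0,-0.2],[0,0,-0.001,0,0.5],[0,0,-0.001,0,1],[0,0,-0.001,0,1],[0,0,-0.001,0,1],[0,0,0.04,0,1],[0,0,0.08,0,1],[0,0,0.11,0,1]]]'

```text
clock: 15.77
eef_pos: [624.7, 337.3, 140.5]
eef_rot: [0.783, 0.622, 0.001, -0.0]
ft_force: [1.1, 0.8, 0.8]
opening: 73.3
finger_force: 0.0
```

```bash
cat > t2.py <<'E'
from h import *
s=env.get_state();print(s['clock'],s['eef_pos'],s['eef_rot'])
im,D=grab_frame("top")
for lab,z in(("cassette1",18),("stick",16),("mat",4)):
    for r in silhouettes(lab,"top")[:4]:
        print(lab,round(r["confidence"],2),[int(x) for x in r["rect"]],rect("top",r["pixels"],z))
E
python3 t2.py
```

```text
15.7667 [624.73999773 337.33283917 140.49690574] [ 7.83390732e-01  6.21528849e-01  9.21927801e-04 -1.73889669e-05]
cassette1 0.84 [297, 163, 319, 189] (array([ 634.8, -131.5]), 13.5, (67.0, 36.1))
stick 0.73 [37, 242, 119, 275] (array([418.5, 518. ]), -74.8, (222.9, 34.2))
mat 0.74 [132, 159, 218, 207] (array([623. , 249.2]), 80.2, (252.2, 104.6))
mat 0.7 [400, 179, 426, 205] (array([ 578.9, -427.2]), -64.9, (84.3, 63.9))
mat 0.4 [349, 225, 385, 244] (array([ 469.7, -290.5]), 88.1, (114.2, 56.9))
```

>>> step_arm --increments '[[[0.0113,-0.4688,0.02,-63.3,1],[0.0113,-0.4688,0.02,-63.3,1],[0.0113,-0.4688,0.02,-63.3,1],[0.0113,-0.4688,0.02,-63.3,1],[0.0113,-0.4688,0.02,-63.3,1],[0.0113,-0.4688,0.02,-63.3,1],[0.0113,-0.4688,0.02,-63.3,1],[0.0113,-0.4688,0.02,-63.3,1],[0.0113,-0.4688,0.02,-63.3,1],[0.0113,-0.4688,0.02,-63.3,1],[0.0113,-0.4688,0.02,-63.3,1],[0.0113,-0.4688,0.02,-63.3,1],[0.0113,-0.4688,0.02,-63.3,1],[0.0113,-0.4688,0.02,-63.3,1],[0.0113,-0.4688,0,-63.3,1],[0.0113,-0.4688,0,-63.3,1]]]'

```text
clock: 17.3
eef_pos: [633.4, -128.7, 134.1]
eef_rot: [0.993, 0.12, -0.003, -0.002]
ft_force: [-1.2, 0.2, -0.8]
opening: 88.1
finger_force: 0.0
```

```bash
python3 w.py w4 cassette1:18
```

```text
cassette1 0.56 [260, 164, 305, 241] [ 636.3 -131.2] 12.9 (67.8, 33.7)
```

>>> step_arm --increments '[[[0,0,-0.04,0,1],[0,0,-0.08,0,1],[0,0,-0.11,0,1],[0,0,-0.1275,0,1],[0,0,-0.1275,0,1],[0,0,-0.1275,0,1],[0,0,-0.1275,0,1],[0,0,-0.1275,0,-1],[0,0,-0.1275,0,-1],[0,0,-0.1275,0,-1],[0,0,-0.1275,0,-1],[0,0,-0.1275,0,-1],[0,0,-0.1275,0,-1],[0,0,-0.1275,0,-1],[0,0,-0.1275,0,-1]]]' --newtons 20

```text
clock: 18.65
eef_pos: [635.5, -132.0, 10.2]
eef_rot: [0.993, 0.118, -0.0, -0.0]
ft_force: [-0.4, -0.0, -0.7]
opening: 37.3
finger_force: 0.0
```

>>> step_arm --increments '[[[0,0,0,0,-1],[0,0,0,0,-1],[0,0,0,0,-1],[0,0,0.04,0,-1],[0,0,0.08,0,-1],[-0.1541,0.23,0.09,74.6,-1],[-0.1541,0.23,0.09,74.6,-1],[-0.1541,0.23,0.09,74.6,-1],[-0.1541,0.23,0.09,74.6,-1],[-0.1541,0.23,0.09,74.6,-1],[-0.1541,0.23,0.09,74.6,-1],[-0.1541,0.23,0.09,74.6,-1],[-0.1541,0.23,0.09,74.6,-1],[-0.1541,0.23,0.09,74.6,-1],[-0.1541,0.23,0.09,74.6,-1],[-0.1541,0.23,0.09,74.6,-1],[-0.1541,0.23,0.09,74.6,-1],[-0.1541,0.23,0.06,74.6,-1],[-0.1541,0.23,0.06,74.6,-1],[-0.1541,0.23,0.06,74.6,-1]]]'

```text
clock: 20.32
eef_pos: [480.2, 97.7, 69.5]
eef_rot: [0.719, 0.695, -0.001, -0.001]
ft_force: [-0.2, -0.5, -0.5]
opening: 34.0
finger_force: 20.0
```

```bash
python3 w.py w5 cassette1:75
```

```text
cassette1 0.84 [237, 197, 318, 296] [478.8 107.6] 88.1 (50.9, 34.1)
```

>>> step_arm --increments '[[[0,-0.002,-0.02,0,-1],[0,-0.002,-0.035,0,-1],[0,-0.002,-0.0385,0,-1],[0,-0.002,-0.0395,0,-1],[0,-0.002,-0.0395,0,-1],[0,-0.002,-0.0395,0,-1],[0,-0.002,-0.0395,0,-0.2],[0,-0.002,-0.0395,0,0],[0,-0.002,-0.0395,0,0.2],[0,-0.002,-0.0395,0,0.2],[0,-0.002,0.0,0,0.3],[0,-0.002,0.04,0,1],[0,-0.002,0.08,0,1],[0,0.05,0.12,0,1],[0.05,0.1,0.12,0,1],[0.1,0.18,0.12,0,1],[0.137,0.18,0.12,0,1],[0.137,0.18,0.12,0,1],[0.137,0.18,0.12,0,1]]]'

```text
clock: 22.0
eef_pos: [619.7, 279.8, 190.5]
eef_rot: [0.718, 0.696, 0.0, 0.0]
ft_force: [0.3, 0.5, 1.4]
opening: 88.1
finger_force: 0.0
```

```bash
cat > hd.py <<'E'
from h import *
d=np.load("last.npz");p=(d['p'],d['q']);D=d['D'];K=ci("wrist")['intrinsics']
def w(u,v):
    o,dd=ray("wrist",u,v,p);return o+dd*D[v,u]/np.cos(np.hypot(u-K[0,2],v-K[1,2])/K[0,0])
P=np.array([[w(u,v) for u in range(560)] for v in range(420)])
print("tcp",p[0])
def f(n,z,t,x0,x1,y0):
    m=(D>0)&(abs(P[...,2]-z)<t)&(P[...,0]>x0)&(P[...,0]<x1)&(P[...,1]>y0)
    print(n,m.sum(),rect("wrist",m,z,p) if m.any() else '')
f("handle",66,5,540,700,200);f("blade",16,4,540,700,140);f("cass",38,4,450,510,45)
E
python3 w.py w6 cassette1:38; python3 hd.py
```

```text
cassette1 0.8 [151, 326, 191, 359] [484.9 109.9] 86.4 (52.4, 40.1)
tcp [619.67305096 279.7541637  190.4714755 ]
handle 702 (array([667.3, 309.8]), 71.7, (25.9, 20.7))
blade 2977 (array([644.5, 239.3]), 71.9, (173.4, 24.8))
cass 904 (array([482.5, 108.7]), 87.8, (49.0, 35.6))
```

View pics/w6.png

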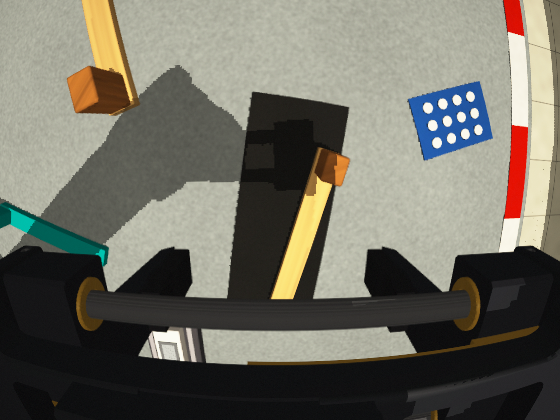

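The stick has been knocked aside: handle now at px (334,168), world (667,310), direction −108°. Cassette B is properly in the trough. Re-grasping the stick there.

>>> step_arm --increments '[[[0.0486,0.032,-0.04,-7,1],[0.0486,0.032,-0.08,-14,1],[0.0486,0.032,-0.1,-16.4,1],[0.0486,0.032,-0.1,-16.4,1],[0.0486,0.032,-0.1,-16.4,1],[0.0486,0.032,-0.1,-16.4,1],[0.0486,0.032,-0.13,-16.4,1],[0.0486,0.032,-0.155,-16.4,1],[0.0486,0.032,-0.1635,-16.4,1],[0.0486,0.032,-0.1635,-16.4,1],[0.0486,0.032,-0.1635,-16.4,1],[0.0486,0.032,-0.1635,-16.4,-1],[0.0486,0.032,-0.1635,-16.4,-1],[0.0486,0.032,-0.1635,-16.4,-1],[0.0486,0.032,-0.1635,-16.4,-1],[0.0486,0.032,-0.1635,-16.4,-1],[0.0486,0.032,-0.1635,-16.4,-1],[0.0486,0.032,-0.1635,-16.4,-1],[0.0486,0.032,-0.1635,-16.4,-1],[0.0486,0.032,-0.1635,-16.4,-1]]]' --newtons 40

```text
clock: 23.77
eef_pos: [667.0, 310.0, 26.6]
eef_rot: [0.81, 0.586, -0.0, -0.0]
ft_force: [1.4, -0.0, -0.3]
opening: 30.2
finger_force: 0.0
```

>>> step_arm --increments '[[[0,0,0,0,-1],[0,0,0,0,-1],[0,0,0,0,-1],[0,0,0,0,-1],[0,0,0.03,0,-1],[0,0,0.06,0,-1],[-0.04,0.005,0.06,4,-1],[-0.075,0.01,0.06,8,-1],[-0.11,0.013,0.06,12,-1],[-0.145,0.013,0.06,16.4,-1],[-0.1795,0.013,0.06,16.4,-1],[-0.1795,0.013,0.06,16.4,-1],[-0.1795,0.013,0.06,16.4,-1],[-0.1795,0.013,0.06,16.4,-1],[-0.1795,0.013,0.06,16.4,-1],[-0.1795,0.013,0.06,16.4,-1]]]'

```text
clock: 25.1
eef_pos: [489.0, 322.8, 86.7]
eef_rot: [0.719, 0.695, 0.0, 0.0]
ft_force: [0.2, 0.2, -1.0]
opening: 19.6
finger_force: 39.9
```

```bash
python3 prof.py
```

```text
25.1 [489.  322.8  86.7] 19.592776222567878
200 546.5 [460. 462.]
190 80.1 [475. 496.]
180 78.7 [474. 496.]
170 78.8 [474. 496.]
160 79.1 [474. 495.]
150 78.2 [476. 495.]
140 22.2 [461. 497.]
130 22.7 [463. 502.]
120 40.6 [466. 499.]
110 40.8 [465. 498.]
100 42.8 [465. 498.]
90 41.2 [465. 498.]
80 41.5 [464. 498.]
70 42.5 [464. 497.]
60 38.3 [467. 494.]
50 24.9 [461. 503.]
40 26.3 [461. 503.]
30 49.8 [460. 502.]
```

>>> step_arm --increments '[[[-0.0005,0,-0.02,0,-1],[-0.0005,0,-0.035,0,-1],[-0.0005,0,-0.041,0,-1],[-0.0005,0,-0.041,0,-1],[-0.0005,0,-0.041,0,-1],[-0.001,-0.015,-0.041,0,-1],[-0.0012,-0.025,-0.041,0,-1],[-0.0015,-0.035,-0.042,0,-1],[-0.0018,-0.045,-0.042,0,-1],[-0.0021,-0.055,-0.042,0,-1],[-0.0024,-0.065,-0.042,0,-1],[-0.0027,-0.075,-0.042,0,-1],[-0.003,-0.085,-0.042,0,-1],[-0.0033,-0.095,-0.042,0,-1],[-0.0036,-0.105,-0.042,0,-1],[-0.004,-0.115,-0.042,0,-1],[-0.0043,-0.125,-0.042,0,-1],[-0.0046,-0.135,-0.042,0,-1],[-0.005,-0.145,-0.042,0,-1],[-0.005,-0.145,-0.042,0,-1]]]'

```text
clock: 26.82
eef_pos: [482.4, 174.8, 44.4]
eef_rot: [0.719, 0.695, -0.001, 0.001]
ft_force: [-0.1, -0.4, -0.8]
opening: 19.3
finger_force: 39.9
```

>>> step_arm --increments '[[[-0.0003,-0.01,0,0,-1],[-0.0006,-0.02,0,0,-1],[-0.0009,-0.03,0,0,-1],[-0.0012,-0.04,0,0,-1],[-0.0014,-0.045,0,0,-1],[-0.0015,-0.05,0,0,-1],[-0.0016,-0.053,0,0,-1],[-0.0017,-0.056,0,0,-1],[-0.0018,-0.058,0,0,-1],[-0.0018,-0.058,0,0,-1],[-0.0018,-0.058,0,0,-1]]]'

```text
clock: 27.73
eef_pos: [480.7, 120.1, 44.7]
eef_rot: [0.718, 0.696, -0.0, 0.0]
ft_force: [0.4, -0.3, -1.0]
opening: 19.8
finger_force: 39.9
```

```bash
python3 -c "
from h import *
s=env.get_state();print(s['eef_pos'],s['ft_force'])
im,D=grab_frame('scene');cv2.imwrite('pics/s3.png',cv2.resize(im[150:240,165:365],None,fx=4,fy=4))
"
```

```text
[480.68843785 120.1116124   44.70406152] [ 0.37246535 -0.3436268  -0.98922544]
```

View pics/s3.png

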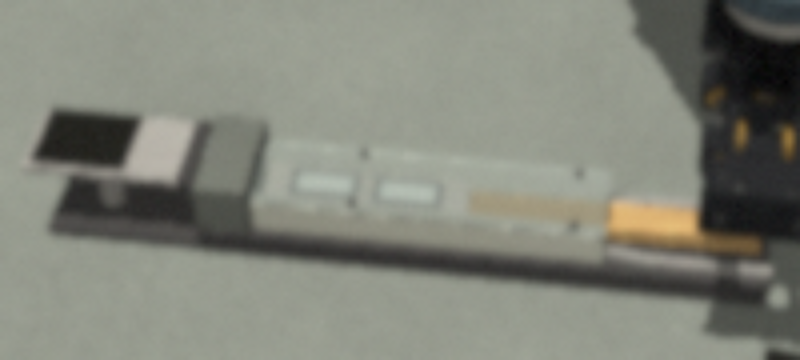

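Both cassettes are nose to tail (windows at px 325 and 408), a few mm from the stop. Easing them in.

>>> step_arm --increments '[[[0,-0.002,0,0,-1],[-0.0001,-0.004,0,0,-1],[-0.0002,-0.006,0,0,-1],[-0.0003,-0.008,0,0,-1],[-0.0003,-0.009,0,0,-1],[-0.0003,-0.009,0,0,-1]]]'

```text
clock: 28.28
eef_pos: [481.3, 115.3, 45.5]
eef_rot: [0.718, 0.696, 0.003, -0.001]
ft_force: [-0.0, 9.7, 0.4]
opening: 19.6
finger_force: 39.9
```

>>> step_arm --increments '[[[0,-0.001,0,0,-1],[0,-0.002,0,0,-1],[0,-0.002,0,0,-1],[0,-0.002,0,0,-1]]]'

```text
clock: 28.62
eef_pos: [481.4, 115.2, 45.8]
eef_rot: [0.717, 0.697, 0.004, -0.002]
ft_force: [-0.8, 13.9, 1.2]
opening: 19.3
finger_force: 39.9
```

Run:
```python
from h import *
for cam in("top","scene"):
    im,D=grab_frame(cam);g=cv2.cvtColor(im,6).astype(np.float32)
    c=ci(cam);K=c['intrinsics'];E=c['extrinsics']
    def proj(p):
        q=E[:3,:3]@p+E[:3,3];return K[0,0]*q[0]/-q[2]+K[0,2],K[1,1]*-q[1]/-q[2]+K[1,2]
    out=[]
    for X in range(40,245,3):
        pts=[proj(np.array([479.2-.0314*X+l*.9995,30-X*.9995,38.])) for l in(-4,-2,0,2,4)]
        out.append((X,int(np.mean([cv2.getRectSubPix(g,(1,1),p)[0,0] for p in pts]))))
    print(cam,out)
```

```text
top [(40, 143), (43, 143), (46, 144), (49, 144), (52, 144), (55, 144), (58, 144), (61, 144), (64, 144), (67, 144), (70, 144), (73, 144), (76, 143), (79, 143), (82, 145), (85, 145), (88, 147), (91, 159), (94, 165), (97, 165), (100, 165), (103, 155), (106, 138), (109, 159), (112, 182), (115, 182), (118, 182), (121, 182), (124, 182), (127, 182), (130, 182), (133, 182), (136, 182), (139, 182), (142, 177), (145, 152), (148, 140), (151, 161), (154, 166), (157, 155), (160, 143), (163, 161), (166, 180), (169, 182), (172, 182), (175, 183), (178, 182), (181, 182), (184, 182), (187, 182), (190, 183), (193, 183), (196, 175), (199, 149), (202, 143), (205, 160), (208, 165), (211, 165), (214, 165), (217, 155), (220, 113), (223, 77), (226, 110), (229, 125), (232, 126), (235, 125), (238, 124), (241, 124), (244, 124)]
scene [(40, 152), (43, 152), (46, 153), (49, 153), (52, 154), (55, 155), (58, 154), (61, 152), (64, 152), (67, 153), (70, 153), (73, 152), (76, 153), (79, 154), (82, 154), (85, 157), (88, 162), (91, 166), (94, 169), (97, 169), (100, 167), (103, 162), (106, 152), (109, 160), (112, 176), (115, 180), (118, 182), (121, 182), (124, 181), (127, 182), (130, 181), (133, 182), (136, 182), (139, 181), (142, 175), (145, 160), (148, 151), (151, 160), (154, 164), (157, 159), (160, 151), (163, 159), (166, 174), (169, 181), (172, 181), (175, 182), (178, 182), (181, 183), (184, 182), (187, 182), (190, 182), (193, 182), (196, 175), (199, 160), (202, 152), (205, 161), (208, 168), (211, 169), (214, 168), (217, 159), (220, 131), (223, 96), (226, 94), (229, 113), (232, 123), (235, 125), (238, 125), (241, 125), (244, 125)]
```

>>> step_arm --increments '[[[0,-0.002,0,0,-1],[0,-0.004,0,0,-1],[0,-0.005,0,0,-1],[0,-0.005,0,0,-1],[0,-0.005,0,0,-1]]]'

```text
clock: 29.13
eef_pos: [482.2, 114.9, 46.6]
eef_rot: [0.716, 0.698, 0.008, -0.003]
ft_force: [-2.3, 25.1, 4.1]
opening: 19.8
finger_force: 40.1
```

Run:
```python
from h import *
for cam in("top","scene"):
    im,D=grab_frame(cam);g=cv2.cvtColor(im,6).astype(np.float32)
    c=ci(cam);K=c['intrinsics'];E=c['extrinsics']
    def proj(p):
        q=E[:3,:3]@p+E[:3,3];return K[0,0]*q[0]/-q[2]+K[0,2],K[1,1]*-q[1]/-q[2]+K[1,2]
    print(cam,[(X,int(np.mean([cv2.getRectSubPix(g,(1,1),proj(np.array([479.2-.0314*X+l,30-X*.9995,38.])))[0,0] for l in(-4,-2,0,2,4)]))) for X in list(range(99,110,2))+list(range(144,164,2))+list(range(196,232,2))])
    # stop block / back end landmarks
    T=np.linalg.inv(E)
    zs=[]
    for X in range(-120,-90,3):
        u,v=proj(np.array([479.2-.0314*X,30-X*.9995,20.]));u,v=int(round(u)),int(round(v))
        zs.append((X,int(dep(cam,u,v,D[v,u])[2])))
    print(zs)
```

```text
top [(99, 165), (101, 162), (103, 155), (105, 142), (107, 144), (109, 160), (144, 160), (146, 146), (148, 140), (150, 156), (152, 164), (154, 166), (156, 164), (158, 148), (160, 144), (162, 151), (196, 176), (198, 161), (200, 139), (202, 143), (204, 153), (206, 165), (208, 165), (210, 165), (212, 164), (214, 164), (216, 160), (218, 142), (220, 113), (222, 75), (224, 90), (226, 110), (228, 124), (230, 125)]
[(-120, 486), (-117, 486), (-114, 488), (-111, 489), (-108, 491), (-105, 496), (-102, 496), (-99, 497), (-96, 496), (-93, 499)]
scene [(99, 168), (101, 167), (103, 162), (105, 155), (107, 153), (109, 159), (144, 166), (146, 156), (148, 151), (150, 156), (152, 161), (154, 164), (156, 162), (158, 156), (160, 150), (162, 153), (196, 175), (198, 166), (200, 155), (202, 152), (204, 157), (206, 163), (208, 167), (210, 169), (212, 169), (214, 168), (216, 164), (218, 154), (220, 133), (222, 109), (224, 91), (226, 93), (228, 107), (230, 118)]
[(-120, -3), (-117, -1), (-114, 0), (-111, -1), (-108, 17), (-105, 20), (-102, 19), (-99, 18), (-96, 35), (-93, 34)]
```

The trough end reads −108.5 in this frame, so true press x is about +3.5: B's rear is at 93 and A's nose at about 223. Nothing moved under 25 N, so the cassettes are home. Withdrawing and parking the stick on the mat.

>>> step_arm --increments '[[[0.001,0.02,0,0,-1],[0.002,0.05,0,0,-1],[0.003,0.08,0,0,-1],[0.004,0.12,0,0,-1],[0.005,0.15,0,0,-1],[0.006,0.18,0,0,-1],[0.007,0.219,0,0,-1],[0.007,0.222,0.02,0,-1],[0.007,0.222,0.05,0,-1],[0.04,0.222,0.05,-3,-1],[0.08,0.226,0.05,-8.4,-1],[0.12,0.226,0.05,-8.4,-1],[0.1586,0.226,0.05,-8.4,-1],[0.1586,0.226,0.05,-8.4,-1],[0.1586,0.226,0.05,-8.4,-1],[0.1586,0.226,0.02,-8.4,-1],[0.1586,0.226,-0.005,-8.4,-1],[0.1586,0.226,-0.015,-8.4,-1],[0.1586,0.226,-0.0165,-8.4,-1],[0.1586,0.226,-0.0165,-8.4,-1]]]'

```text
clock: 30.9
eef_pos: [637.5, 330.4, 27.9]
eef_rot: [0.767, 0.642, -0.001, -0.0]
ft_force: [-0.7, 0.3, -0.4]
opening: 19.9
finger_force: 40.0
```

>>> step_arm --increments '[[[0,0,-0.001,0,-1],[0,0,-0.001,0,-0.5],[0,0,-0.001,0,-0.2],[0,0,-0.001,0,0.5],[0,0,-0.001,0,1],[0,0,-0.001,0,1],[0,0,-0.001,0,1],[0,0,0.04,0,1],[0,0,0.08,0,1],[0,0,0.12,0,1],[0,-0.06,0.14,0,1],[0,-0.06,0.14,0,1],[0,-0.06,0.14,0,1]]]'

```text
clock: 31.98
eef_pos: [642.1, 263.7, 170.7]
eef_rot: [0.77, 0.639, 0.001, 0.003]
ft_force: [2.1, -1.3, -0.6]
opening: 88.0
finger_force: 0.0
```

```bash
python3 w.py w7 mat:4; python3 hd.py
```

```text
mat 0.58 [207, 78, 314, 301] [624.8 263. ] 80.0 (228.2, 102.2)
tcp [642.11064309 263.66303361 170.74932385]
handle 851 (array([637.7, 330.9]), 78.9, (25.4, 20.6))
blade 3778 (array([623.3, 252. ]), 79.7, (185.0, 24.1))
cass 179 (array([464.1, 393.2]), 77.4, (41.0, 21.8))
```

View pics/w7.png

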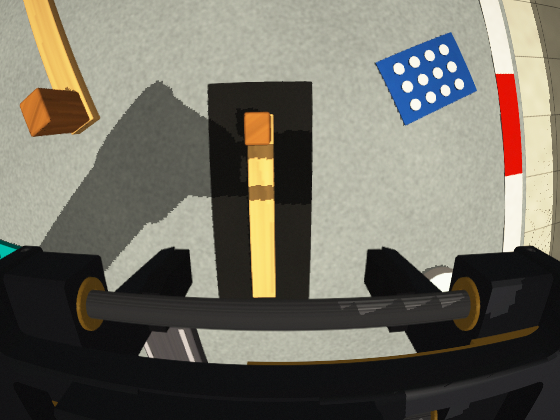

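Stick lies centred on the mat, handle up (px 258,128). Moving to the pedal with fingers closed.

>>> step_arm --increments '[[[-0.1705,-0.572,0,8.4,-1],[-0.1705,-0.572,0,8.4,-1],[-0.1705,-0.572,0,8.4,-1],[-0.1705,-0.572,0,8.4,-1],[-0.1705,-0.572,0,8.4,-1],[-0.1705,-0.572,0,8.4,-1],[-0.1705,-0.572,0,8.4,-1],[-0.1705,-0.572,0,8.4,-1],[-0.1705,-0.572,0,8.4,-1],[-0.1705,-0.572,0,8.4,-1],[-0.1705,-0.572,0,8.4,-1],[-0.1705,-0.572,0,8.4,-1],[-0.1705,-0.572,0,8.4,-1],[-0.1705,-0.572,0,8.4,-1],[-0.1705,-0.572,0,8.4,-1],[-0.1705,-0.572,0,8.4,-1],[-0.1705,-0.572,-0.03,8.4,-1],[-0.1705,-0.572,-0.06,8.4,-1],[-0.1705,-0.572,-0.085,8.4,-1],[-0.1705,-0.572,-0.085,8.4,-1]]]' --newtons 20

```text
clock: 33.75
eef_pos: [466.8, -297.4, 78.6]
eef_rot: [0.717, 0.697, -0.0, -0.004]
ft_force: [-0.6, 1.3, -0.0]
opening: 0.3
finger_force: 0.0
```

```bash
python3 w.py w8 pedal_pad:59 press:40; python3 t2.py; python3 -c "
from h import *
im,D=grab_frame('scene');cv2.imwrite('pics/s4.png',cv2.resize(im[100:280,120:380],None,fx=3,fy=3))"
```

```text
pedal_pad 0.88 [226, 114, 340, 260] [ 468.1 -263.3] 88.4 (77.4, 58.5)
press 0.8 [212, 0, 350, 258] [ 469.2 -232.3] 88.5 (156.7, 76.5)
33.9 [ 470.02359842 -300.47829617   84.02310842] [7.17609736e-01 6.96445132e-01 6.50128711e-04 1.50705779e-04]
stick 0.79 [134, 174, 207, 190] (array([625.8, 257.1]), 79.0, (203.1, 30.2))
stick 0.79 [37, 236, 132, 276] (array([424. , 498.9]), -73.7, (261.9, 37.0))
stick 0.67 [160, 261, 197, 325] (array([314. , 240.1]), -22.9, (197.9, 35.5))
mat 0.8 [131, 159, 220, 206] (array([623.4, 250.9]), 79.7, (249.9, 100.4))
```

View pics/s4.png

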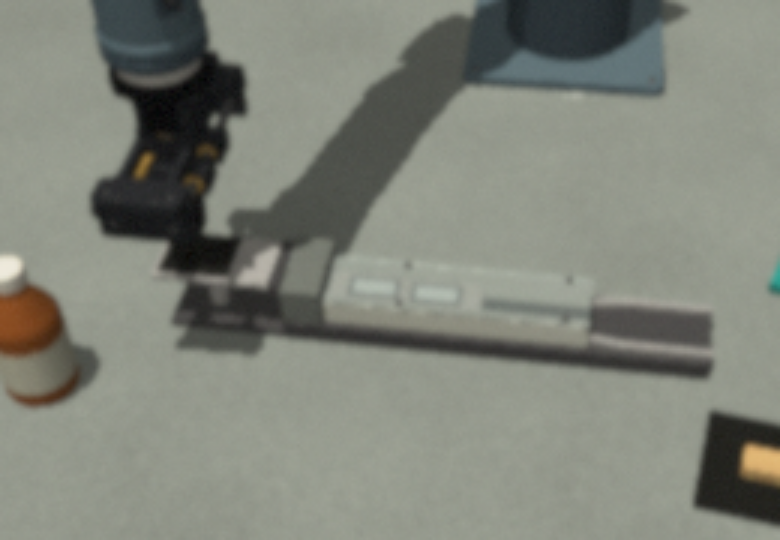

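Both cassettes are in the tunnel against the block and the bench is clear of cassettes. The fingertips are above the dark pad (px 190,245). Pressing.

>>> step_arm --increments '[[[0,0,-0.015,0,-1],[0,0,-0.022,0,-1],[0,0,-0.027,0,-1],[0,0,-0.032,0,-1],[0,0,-0.037,0,-1],[0,0,-0.041,0,-1],[0,0,-0.045,0,-1],[0,0,-0.047,0,-1],[0,0,-0.047,0,-1]]]'

```text
clock: 34.9
eef_pos: [468.6, -301.9, 38.8]
eef_rot: [0.718, 0.696, -0.001, -0.0]
ft_force: [-9.9, 4.4, 34.5]
opening: 0.6
finger_force: 15.5
```

>>> step_arm --increments '[[[0,0,0.0015,0,-1],[0,0,0.0015,0,-1],[0,0,0.0015,0,-1],[0,0,0.0015,0,-1],[0,0,0.0015,0,-1],[0,0,0.0015,0,-1],[0,0,0.0015,0,-1],[0,0,0.0015,0,-1],[0,0,0.0015,0,-1],[0,0,0.0015,0,-1],[0,0,0.0015,0,-1],[0,0,0.0015,0,-1],[0,0,0.0015,0,-1],[0,0,0.0015,0,-1],[0,0,0.0015,0,-1],[0,0,0.0015,0,-1],[0,0,0.0015,0,-1],[0,0,0.0015,0,-1],[0,0,0.0015,0,-1],[0,0,0.0015,0,-1]]]'

```text
clock: 36.57
eef_pos: [468.6, -301.9, 39.3]
eef_rot: [0.718, 0.696, -0.0, 0.0]
ft_force: [-7.5, 2.2, 20.6]
opening: 0.3
finger_force: 9.7
```

>>> step_arm --increments '[[[0,0,0,0,-1],[0,0,0,0,-1],[0,0,0,0,-1],[0,0,0,0,-1],[0,0,0,0,-1]]]'

```text
clock: 36.98
eef_pos: [468.5, -301.9, 39.2]
eef_rot: [0.718, 0.696, -0.0, 0.0]
ft_force: [-6.6, 2.4, 21.3]
opening: 0.7
finger_force: 9.7
```

Held at the stop for about 2 s with 20 N. Releasing and checking.

>>> step_arm --increments '[[[0,0,0.005,0,-1],[0,0,0.01,0,-1],[0,0,0.016,0,-1],[0,0,0.022,0,-1],[0,0,0.03,0,-1],[0,0,0.06,0,-1],[0,0,0.1,0,-1],[0,0,0.14,0,-1],[-0.05,-0.12,0.16,0,-1],[-0.05,-0.12,0.16,0,-1],[-0.05,-0.12,0.16,0,-1],[-0.05,-0.12,0.16,0,-1],[-0.05,-0.12,0.16,0,-1],[-0.05,-0.12,0.16,0,-1],[-0.05,-0.12,0.16,0,-1],[-0.05,-0.12,0.16,0,-1]]]'

```text
clock: 38.32
eef_pos: [419.8, -419.7, 197.5]
eef_rot: [0.717, 0.697, 0.001, -0.0]
ft_force: [-0.4, 0.5, -0.1]
opening: 0.3
finger_force: 0.0
```

```bash
python3 t2.py
python3 - <<'E'
from h import *
im,D=grab_frame("top");print("pad",[np.round(dep("top",u,233,D[233,u]),1).tolist() for u in(366,373,380)])
cv2.imwrite("pics/t9.png",cv2.resize(im[100:300,100:440],None,fx=2.2,fy=2.2))
E
```

```text
38.3167 [ 419.7653467  -419.66300093  197.50354375] [ 7.17230276e-01  6.96835877e-01  5.68511393e-04 -4.11357944e-04]
stick 0.92 [134, 175, 209, 191] (array([623.7, 257.8]), 78.5, (202.5, 30.7))
stick 0.86 [161, 261, 197, 324] (array([315.4, 240.1]), -22.8, (195.4, 30.9))
stick 0.68 [36, 237, 131, 276] (array([424.1, 499.5]), -73.9, (264.5, 38.8))
stick 0.54 [211, 217, 388, 245] (array([ 476. , -101.4]), 88.1, (487.1, 73.0))
mat 0.96 [132, 159, 217, 206] (array([623.1, 252.3]), 80.0, (252.8, 100.2))
pad [[469.1, -280.5, 56.0], [468.7, -300.0, 54.2], [468.0, -317.2, 63.5]]
```

View pics/t9.png

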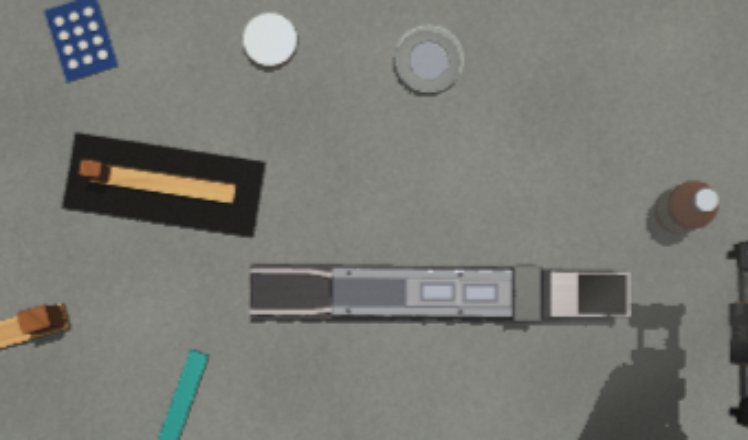

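The final view shows both cassettes against the block (px 437 and 480, row 292), the pedal up, the stick on its mat and the bystanders untouched. Handing in.

```bash
python3 -c "
from rig import env
print(env.close_job())"
```

```text
the job is handed in; nothing more can be done
None
```

The job is handed in, and no verdict came back: both cassettes present are in the tunnel nose to tail against the stop, the pedal was held down for about two seconds and is back up, and the stick lies handle up on its mat with the dish, cap and bottle not touched.

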